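# Zero the turns counter and show the wheel hub to the inspection camera

## Task

The bicycle hub has finished its run-in: first turn the counter's black reset knob back (anticlockwise) to its zero stop and let go of it. Then lift the blue hub out of the V stand and hold it still in the air in front of the inspection camera, red end towards the lens, with the axle pointing straight down the camera's sloping line of sight and the tip of the axle centred 120 mm from the glass. Finish while still holding it there, without touching the camera or pushing the other things on the bench about.

Things in the scene. Friction and masses are not known exactly. Their poses are not given: they have to be found in the camera images.
- stand: grey hub stand, fixed, left or right of the middle (the counter is on the other side). Base 170 x 110 x 12 mm; two dark V-notched posts 112 mm apart (8 mm thick, about 101 mm high) carry the axle's ends, axle centre 88 mm above the bench. Origin: centre of the underside; x runs along the axle, roughly away from the robot (within 40 degrees), z up
- hub: blue bicycle hub, 0.2 to 0.35 kg, loose in the stand's open V notches. Origin: middle of the barrel. x runs along the axle to the RED end (red disc mount 46 mm across), which starts away from the robot; it may roll, so y and z mean nothing. Barrel 32 mm in diameter, bare for 30 mm either side of the origin, between 54 mm flanges; axle 10 mm in diameter, 128 mm long
- hub_tip (a point): the tip of the axle at the red end, 64 mm from the hub's centre along its x axis
- counter: grey turns-counter box, fixed to the bench, 130 x 120 x 40 mm, white dial on top, black reset knob in the middle of it. Origin: centre of its underside, z up; its x axis points from the knob's axis to the zero mark (green), roughly away from the robot
- reset (a joint): reset knob angle, rad: 0 = at its hard zero stop, orange pointer at the green mark (along the counter's x axis); grows clockwise seen from above, so it is brought home anticlockwise. Starts between 0.6 and 1.3. Friction about 0.05 N m; stays where it is left
- reset_grip (a point): on the knob's axis (upright) at the height to grip, 66 mm above the bench. The grip is a bar 48 mm long, 14 mm wide, its top 78 mm and its foot 50 mm above the bench; it lies along the pointer
- camera: inspection camera on a fixed steel stand at the far side of the bench, about 300 mm tall, foot 90 mm deep and 130 mm wide across the view, post 70 mm behind the origin, looking back towards the robot; its origin is on the bench straight below the middle of the lens glass, z up, its -x axis the level heading of its view
- lens: the camera's head (lens tube 38 mm across). Origin: middle of the front glass, 245 mm above the bench. It looks along its own -x axis, 20 degrees down from level; its y axis is level. Properly presented, the hub's x axis has the same direction as this x axis and the red-end axle tip lies on this axis at x = -0.120 m
- spanner: loose steel spanner, 150 mm long, lying near the middle of the bench; its origin is at the middle of its underside
- driver: loose screwdriver, 180 mm long, lying at the left
- sprocket: loose dark steel ring, 68 mm across, 6 mm thick, lying at the right
- tray: loose blue parts tray, 120 x 160 x 25 mm, at the right
- lockring: loose brass ring, 40 mm across, in the blue tray
- oil: loose yellow oil bottle, 44 mm across, 120 mm tall, at the left
- grease: loose grease jar with red lid, 60 mm across, 70 mm tall, at the left, far side
- block: loose light wooden block, 90 x 60 x 40 mm, at the right, far side
Things that resemble listed ones, but are neither listed nor needed, are in the scene too. What is shaped like the stand but pink or yellow is not meant.

How it is judged (in metres and radians):
On the way, in this order (a step that is already met when the one before it is completed fails the run):
1. the reset knob is back at its zero stop, and the hub still lies in the stand (value of joint reset below 0.06 rad and z of hub in the frame of stand below 0.1 m), for 0.2 s.
2. the hub has been lifted clear of the stand, in the fingers (contact force between hub and stand below 0.05 N and z of hub in the frame of stand above 0.115 m and contact force between the fingers and hub above 1 N), for 0.1 s.
At the end, for the whole second after the job is handed in: Knob at zero (within 0.07 rad) and let go; the fingers hold the hub still in the air, touching nothing else: red-end axle tip 105 to 135 mm from the glass and within 13 mm of the line of sight sideways and up or down, axle within 10 degrees of that line, red end to the lens (value of joint reset below 0.07 rad and x of hub_tip in the frame of lens between -0.135 and -0.105 m and y of hub_tip in the frame of lens between -0.013 and 0.013 m and z of hub_tip in the frame of lens between -0.013 and 0.013 m and angle between the x axis of hub and the x axis of lens, either way round below 0.175 rad and x of hub in the frame of lens below -0.15 m and height (world z) of hub above 0.12 m and contact force between the fingers and hub above 1 N and contact force between hub and stand below 0.05 N and contact force between hub and camera below 0.05 N and contact force between each of the arm, the fingers and counter below 0.05 N and linear speed of hub below 0.02 m/s and angular speed of hub below 0.15 rad/s); the arm keeps its last pose, push and grip.
It fails at once if the camera is touched with the hub or the robot (contact force between any of hub, the fingers, the arm and camera above 1 N).
It fails at once if another thing on the bench is pushed more than 30 mm (distance of any of spanner, driver, sprocket, tray, lockring, oil, grease, block from where it was at the start of the episode above 0.03 m).
It also fails if it takes over 51 s, if anything falls off the work surface, if the arm or the gripper's body presses on something with over 40 N, if the wrist force passes 120 N, or if a joint passes its speed limit or range.

## Robot

A 6-joint arm with a two-finger parallel gripper is mounted at the origin on the work surface. World frame = base frame: x ahead of the robot, y to its left, z up, the work surface at z = 0. Lengths are in mm, angles in degrees, forces in N, time in s.
With the tool pointing down it reaches from about 400 to 925 mm from the base axis. Payload 3.4 kg.
Tool frame: the origin (TCP) lies at the centre of the arm's flange, where the gripper is bolted on; the fingertips stand 173 mm ahead of it and the grasp point (between the pads) lies 155 mm ahead of it (r.grip_depth is the distance from the TCP to the grasp point, in mm); x points along the fingers, y is the direction in which the jaws open and shut, and the axes are right-handed (so a half turn about x gives the same grasp; the last joint's range is limited). The gripper opens to 85 mm and grips with 20 to 120 N. Pads are 22 mm wide; open, the fingers measure 114 mm over their backs; the gripper's body (76 mm by 85 mm) begins 54 mm behind the grasp point. The pads swing forward as they close: fully open they stand 13 mm farther back than shut.
Start: joints at [66.205, 17.578, 86.31, -0, 76.112, -4.211], TCP at [192.754, 541.736, 404.705] pointing down, gripper open.
Joint ranges: [-179.03, 179.03], [-60, 130.46], [8.19, 133.38], [-81.62, 261.62], [5.75, 156.47], [-153.77, 153.77]. Speed limits (degrees/s): [147.25, 147.25, 180, 180, 180, 180].

## Interface

Orientations are given as a 3x3 rotation matrix whose columns are the frame's x, y, z axes.
In Python, from plant import r gives the robot as it stands. The module is installed in compiled form; this text tells all that it offers.
- The arm moves only by the tool drive_tool, never from a script. Its argument "rows" is text: rows parted by semicolons, each of 5 numbers parted by spaces: the gripper's target within -1 to 1 (shut at 1, half-way at 0, fully open at -1), then the shift along the tool's x, y, z in m, then the turn about the tool's x in rad. A call has 1 to 12 rows; each row is the pose to reach, as a shift and turn from the pose commanded when the call began, along the tool's axes at that moment; what a row does not reach only later rows make up. A row lasts 1/12 s, in which the tool goes at most 41.7 mm and 7.16 degrees, less where a joint would pass 70% of its speed; a pose out of reach is approached as far as the arm can. A call with a gripper value outside its range is refused whole. The fingers move at their own pace and stop on an object; "squeeze" is the grip in N (left out, the last holds). Time passes only in rows, so rows that repeat a pose let the fingers close. It gives the time, the measured TCP pose, the force and the opening at its end, in the units of the state.
- r.get_state(): the state, without advancing time (a new reading comes with each control period).
- r.read_camera(name): name is "scene" or "top" or "wrist"; returns (picture, depth): 480x640x3 uint8, red, green, blue; 480x640 float32, mm along the optical axis (not along the pixel's ray), 0 where there is no reading.
- r.camera_model(name): a dict with "mtx" (3x3 intrinsics, pixels), "k1" (the pictures are not rectified: a ray, as slopes to the right and down, at radius r is drawn at 1 + k1 r^2 times it, then the intrinsics apply), "extrinsics" (4x4, takes a point from world to camera coordinates). Camera axes: x right, y down, z forward; pixel columns grow to the right and rows downward; lengths in mm; the calibration is good to about 2 mm. A picture is of the moment at which its call begins: read the wrist's pose just before it. camera_model takes no time and is no camera call; for the wrist camera it gives the pose at the moment of the call.
- r.sign_off(): hands the job in, once; it reports no verdict.
Trained networks look in the newest picture that a camera, given by its name, has taken for a name from the list of things; names that differ only in an ending like _2 or _b are one class to them, and where a whole thing is asked for, a point or a joint stands for the part that bears it (a point fixed in the world has none). Each returns a list of dicts, best first, with "score" (0 to 1); they miss things now and then, are a little off and sometimes report something else, mostly with a low value. They report only what shows in the picture. A call takes as long as a camera call. They do not tell look-alikes from the thing itself.
- r.search_frame(query, camera): "centre" ([column, row] in pixels, amid what is visible of it).
- r.pinpoint(query, camera): "centre" ([column, row] in pixels: a listed point, or the origin of a listed thing).
The state is a dict: "t": time; "joints": joint angles; "joint_vel": joint speeds; "effort": joint torques, N m; "tool_pos": TCP position; "orientation": TCP orientation; "wrist_force": force on the tool from outside, world axes, zero at the start; "wrist_torque": the same for the moment, N m; "finger_gap": finger opening in mm.
Only numpy, scipy, OpenCV 4.12 (cv2) and the standard library are available. Lean on these libraries where they do the work, as an engineer would, in place of code of your own. Each camera call takes 0.05 s, during which the arm holds its last target.

## Working session

There is one attempt and no reset: what is moved stays moved. The work goes in short steps, Python scripts to look and compute and a tool call to move; the robot and the scene stay as the last step left them, time stands still between calls to the robot, and variables do not carry over. Pictures are saved under pics/ and viewed, and the job is handed in when it is done.

Besides the shell and the picture viewer there is one more tool, called after "Request:" as name(argument=value, ...) on one line, values as JSON. drive_tool: Moves the arm, as the interface text tells. Its arguments: {"type":"object","properties":{"rows":{"type":"string"},"squeeze":{"type":"number"}},"required":["rows"]}

```bash
ls; mkdir -p pics
python3 - <<'E'
from plant import r
import cv2,numpy as np
s=r.get_state();print(s)
for n in ("scene","top"):
    p,d=r.read_camera(n);cv2.imwrite(f"pics/{n}0.png",p[:,:,::-1]);np.save(f"pics/{n}0.npy",d)
    m=r.camera_model(n);print(n,m)
    for q in ("stand","hub","hub_tip","counter","reset_grip","lens","camera"):
        print(q,[(np.round(x["centre"]),round(x["score"],2)) for x in r.pinpoint(q,n)[:4]])
print(r.get_state()["t"],r.grip_depth)
E
```

```text
pics
{'t': 0.0, 'joints': array([ 6.62036433e+01,  1.76237587e+01,  8.63833893e+01, -1.19403567e-03,
        7.61135125e+01, -4.21080296e+00]), 'joint_vel': array([ 0.03698931,  0.10167482,  0.08906467, -0.0087158 , -0.02602268,
       -0.01019262]), 'effort': array([-3.11379059e-03, -4.57545841e+01, -2.51909316e+01, -4.79105220e-04,
        1.30901736e-02, -2.14253575e-06]), 'tool_pos': array([192.63080916, 541.406042  , 403.76900501]), 'orientation': array([[-8.31201495e-04,  3.35208428e-01,  9.42143630e-01],
       [-1.93505049e-03,  9.42141652e-01, -3.35209431e-01],
       [-9.99997782e-01, -2.10172207e-03, -1.34464317e-04]]), 'wrist_force': array([-1.4610322 , -0.54926626,  0.03471846]), 'wrist_torque': array([ 0.04266658, -0.00674361, -0.04347396]), 'finger_gap': 85.30789072061576}
scene {'mtx': array([[474.22376548,   0.        , 318.6451551 ],
       [  0.        , 474.22376548, 244.48018597],
       [  0.        ,   0.        ,   1.        ]]), 'k1': -0.04431790893954495, 'extrinsics': array([[ 4.32097082e-01,  9.01747638e-01, -1.19712139e-02,
        -2.20701785e+02],
     
[... 846 characters left out ...]
-4.73745095e+01],
       [-9.79995562e-01, -2.64896054e-02, -1.97248574e-01,
         5.52310315e+02],
       [ 1.97353168e-01, -1.36798453e-03, -9.80331503e-01,
         1.45497104e+03],
       [ 0.00000000e+00,  0.00000000e+00,  0.00000000e+00,
         1.00000000e+00]])}
stand [(array([220., 258.]), 0.97), (array([238., 172.]), 0.92), (array([204., 344.]), 0.85)]
hub [(array([218., 249.]), 0.76), (array([388., 259.]), 0.72), (array([338., 154.]), 0.35)]
hub_tip [(array([208., 226.]), 0.91)]
counter [(array([387., 258.]), 0.8)]
reset_grip [(array([396., 257.]), 0.49)]
lens [(array([347., 126.]), 0.69), (array([173., 186.]), 0.21)]
camera [(array([340., 156.]), 0.81)]
0.8 154.70000000000002
```

View pics/scene0.png

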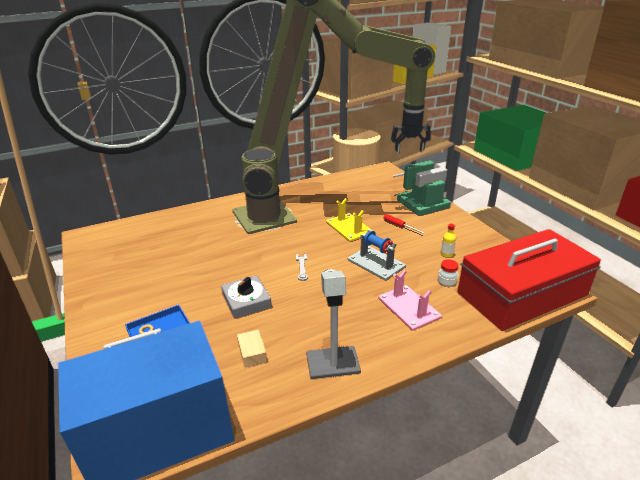

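View pics/top0.png

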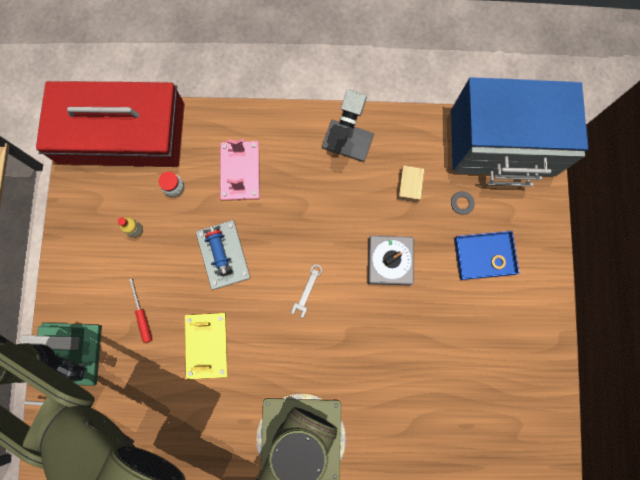

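The scene shows the grey stand with the blue hub (top view, about 220,255), the counter (390,260), and the camera (347,130). There are three stands. Pink at (238,170) and yellow at (206,345) are the look-alikes, so the grey one carrying the hub is the one meant. I'll confirm that in an enlarged crop.

```bash
cat > h.py <<'E'
import numpy as np,cv2
def undist(m,uv):
    K=np.asarray(m["mtx"]);uv=np.atleast_2d(uv).astype(float)
    a=np.c_[(uv[:,0]-K[0,2])/K[0,0],(uv[:,1]-K[1,2])/K[1,1]]
    x=a.copy()
    for _ in range(20):
        x=a/(1+m["k1"]*(x**2).sum(1,keepdims=True))
    return x
def toworld(m,uv,z):
    x=undist(m,uv);z=np.atleast_1d(z).astype(float)[:,None]
    pc=np.c_[x,np.ones(len(x))]*z
    E=np.asarray(m["extrinsics"]);return (pc-E[:3,3])@E[:3,:3]
def atheight(m,uv,h):
    x=undist(m,uv);E=np.asarray(m["extrinsics"]);R=E[:3,:3]
    c=-R.T@E[:3,3];d=np.c_[x,np.ones(len(x))]@R
    return c+d*((h-c[2])/d[:,2])[:,None]
def proj(m,P):
    E=np.asarray(m["extrinsics"]);K=np.asarray(m["mtx"]);c=np.atleast_2d(P)@E[:3,:3].T+E[:3,3]
    x=c[:,:2]/c[:,2:];x=x*(1+m["k1"]*(x**2).sum(1,keepdims=True))
    return np.c_[x[:,0]*K[0,0]+K[0,2],x[:,1]*K[1,1]+K[1,2]]
def cloud(m,d):
    v,u=np.nonzero(d>0);P=toworld(m,np.c_[u,v],d[v,u])
    o=np.full(d.shape+(3,),np.nan);o[v,u]=P;return o
E
python3 - <<'E'
from plant import r
import cv2,numpy as np
from h import *
a=cv2.imread("pics/top0.png");m=r.camera_model("top");d=np.load("pics/top0.npy");W=cloud(m,d);np.save("pics/W.npy",W)
c=[a[215:295,180:260],a[215:295,350:430],a[85:165,305:385]]
cv2.imwrite("pics/crop0.png",cv2.resize(np.hstack(c),(798,266),interpolation=cv2.INTER_CUBIC))
s=cv2.imread("pics/scene0.png");c=[s[215:295,340:420],s[255:335,205:285],s[260:340,295:375]]
cv2.imwrite("pics/crop1.png",cv2.resize(np.hstack(c),(798,266),interpolation=cv2.INTER_CUBIC))
print(toworld(m,[[220,258],[390,258]],[d[258,220],d[258,390]]))
E
```

```text
[[ 457.41330501  218.92981369  108.98901828]
 [ 473.77550658 -220.49636746   77.96929939]]
```

View pics/crop0.png

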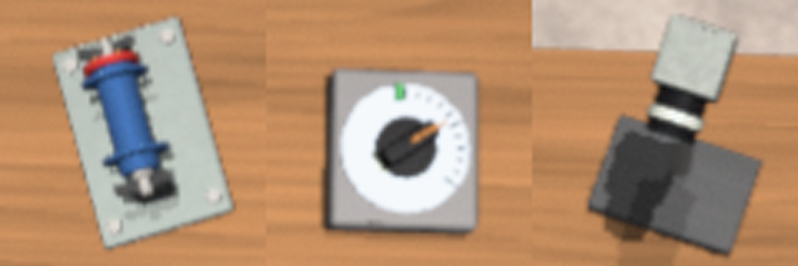

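View pics/crop1.png

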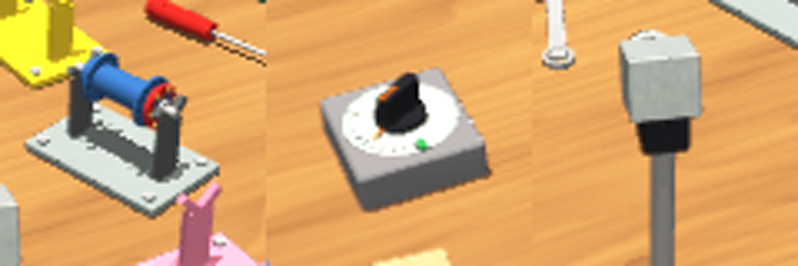

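The crop shows the blue hub with its red end away from the robot, lying in the grey stand. The counter has its orange pointer about 60° clockwise of the green mark. The camera head is turned slightly relative to the base. Next I'll measure these.

Run:
```python
from plant import r
import cv2,numpy as np
from h import *
m=r.camera_model("top");W=np.load("pics/W.npy");a=cv2.imread("pics/top0.png")[:,:,::-1].astype(int)
ms=r.camera_model("scene");ds=np.load("pics/scene0.npy");Ws=cloud(ms,ds);s=cv2.imread("pics/scene0.png")[:,:,::-1].astype(int)
def rect(W,box,z0,z1,n):
    u0,u1,v0,v1=box;P=W[v0:v1,u0:u1].reshape(-1,3);P=P[(P[:,2]>z0)&(P[:,2]<z1)]
    # largest cluster skip
    q=cv2.minAreaRect(P[:,:2].astype(np.float32));print(n,len(P),np.round(q[0],1),np.round(q[1],1),round(q[2],2),"z",P[:,2].mean().round(1),np.percentile(P[:,2],[5,95]).round(1))
rect(W,(185,260,210,295),8,17,"stand")
rect(W,(360,425,228,295),33,46,"counter")
rect(W,(315,380,110,165),4,22,"foot")
rect(W,(315,380,85,135),200,400,"head")
# wood level
print(W[300:320,440:480,2].mean(),W[60:70,200:260].mean((0,1)))
for nm,W_,A in (("top",W,a),("scene",Ws,s)):
  R,G,B=A[...,0],A[...,1],A[...,2]
  ok=(W_[...,0]>380)&(W_[...,0]<540)&(W_[...,1]>140)&(W_[...,1]<300)&(W_[...,2]>60)
  blue=ok&(B>R+40);red=ok&(R>G+80)
  for n,mk in (("blue",blue),("red",red)):
    P=W_[mk]
    if len(P)<5: continue
    l=cv2.fitLine(P.astype(np.float32),cv2.DIST_HUBER,0,.01,.01).ravel()
    print(nm,n,len(P),P.mean(0).round(1),P.min(0).round(1),P.max(0).round(1),l.round(3))
  k=(abs(W_[...,0]-470)<60)&(abs(W_[...,1]+222)<60)&(W_[...,2]>70)&(W_[...,2]<90)
  P=W_[k];q=cv2.minAreaRect(P[:,:2].astype(np.float32));print(nm,"knob",len(P),q,P.mean(0).round(1),P[:,2].max())
  k=(abs(W_[...,0]-470)<60)&(abs(W_[...,1]+222)<60)&(G>R+40)&(G>B+30)
  P=W_[k];print("green",P.mean(0).round(1),len(P))
  k=(abs(W_[...,0]-470)<60)&(abs(W_[...,1]+222)<60)&(R>G+50)&(R>B+60)&(W_[...,2]>35)
  P=W_[k];print("orange",P.mean(0).round(1),len(P));
for n,c in (("top",m),("scene",ms)):
  print(n,atheight(c,{"top":[[218,249],[208,226],[396,257]],"scene":[[377,240],[393,251],[246,283]]}[n],88)[:2].round(1))
print(atheight(m,[396,257],66),atheight(ms,[246,283],66),atheight(m,[347,126],245))
```

```text
stand 1368 [492.3 225.7] [195.3 224.2] 85.93 z 12.1 [ 8.5 16.1]
counter 1628 [ 475.9 -229.4] [118.5 127.8] 89.48 z 40.0 [34.9 44.9]
foot 1446 [ 833.3 -106.8] [165.2 185.3] 1.69 z 12.3 [ 4.9 19.1]
head 706 [ 806.6 -101.7] [50.4 88.2] 72.01 z 278.7 [257.4 293.9]
nan [nan nan nan]
top blue 408 [479.3 228.3 102.1] [435.7 197.   76.3] [526.  263.6 120.1] [9.42000e-01 3.35000e-01 6.00000e-03 4.79380e+02 2.27844e+02 1.02716e+02]
top red 39 [524.6 243.1 103.1] [515.5 224.7  74.3] [537.  261.7 112.7] [-3.12000e-01  9.42000e-01  1.27000e-01  5.23739e+02  2.42705e+02
  1.05365e+02]
top knob 99 ((477.2046203613281, -227.4745330810547), (13.768024444580078, 48.50456237792969), 33.74934768676758) [ 477.  -227.3   77.6] 84.21590244767377
green [ 522.3 -224.4   44.3] 13
orange [ 483.8 -239.7   78.9] 11
scene blue 237 [481.1 218.5  97. ] [422.4 194.3  63.8] [529.5 260.4 117.6] [9.51000e-01 3.04000e-01 6.00000e-02 4.82227e+02 2.17461e+02 9.76630e+01]
scene red 42 [527.9 234.3  98.8] [512.2 219.9  74.7] [534.7 262.1 111.3] [-2.83000e-01  7.57000e-01  5.88000e-01  5.28443e+02  2.33253e+02
  1.00367e+02]
scene knob 69 ((477.5886535644531, -231.38917541503906), (17.536771774291992, 48.79429626464844), 32.333831787109375) [ 480.6 -232.6   76.4] 81.78666701907144
green [ 521.5 -225.6   43. ] 10
orange [ 485.5 -243.3   71.5] 13
top [[483.9 229.2  88. ]
 [544.3 259.4  88. ]]
scene [[474.8 233.6  88. ]
 [554.3 244.9  88. ]]
[[ 478.64237758 -237.95486439   66.        ]] [[ 475.86855084 -224.60909009   66.        ]] [[770.3179384  -93.99139946 245.        ]]
```

Run:
```python
from plant import r
import cv2,numpy as np
from h import *
s=r.get_state();m=r.camera_model("wrist");E=m["extrinsics"];R=E[:3,:3];c=-R.T@E[:3,3]
T=s["orientation"];print("cam in tool",(T.T@(c-s["tool_pos"])).round(1),"axes in tool\n",(T.T@R.T).round(3),m["mtx"][0,0])
W=np.load("pics/W.npy");mt=r.camera_model("top");ms=r.camera_model("scene");Ws=cloud(ms,np.load("pics/scene0.npy"))
for n,b in (("pink",(215,262,135,202)),("yellow",(180,232,308,385)),("grey",(190,255,215,290))):
    P=W[b[2]:b[3],b[0]:b[1]].reshape(-1,3);Q=P[(P[:,2]>60)&(P[:,2]<115)]
    B=P[(P[:,2]>5)&(P[:,2]<20)]
    print(n,len(Q)); 
    far=Q[Q[:,0]>np.median(B[:,0])];near=Q[Q[:,0]<=np.median(B[:,0])]
    for x in(far,near):
        if len(x): print(x.mean(0).round(),x.min(0).round(),x.max(0).round())
    print("base",np.percentile(B,[2,98],axis=0).round())
```

```text
cam in tool [ 32.4   0.8 -67.7] axes in tool
 [[ 0.001 -0.267  0.964]
 [ 1.     0.001 -0.001]
 [-0.     0.964  0.267]] 408.2356631203564
pink 187
[779. 200.  83.] [774. 179.  60.] [786. 222. 105.]
[667. 193.  85.] [662. 170.  60.] [674. 215. 107.]
base [[641. 141.   6.]
 [806. 254.  19.]]
yellow 134
[290. 266.  90.] [286. 245.  65.] [295. 289. 101.]
[180. 257.  89.] [174. 234.  63.] [186. 280. 104.]
base [[152. 206.   5.]
 [318. 317.  18.]]
grey 674
[509. 238.  99.] [476. 212.  74.] [544. 271. 114.]
[448. 218.  97.] [420. 190.  62.] [475. 243. 115.]
base [[394. 157.   5.]
 [572. 302.  18.]]
```

Request:
drive_tool(rows="-1 0 -0.199 0.374 0;-1 0 -0.199 0.374 0;-1 0 -0.199 0.374 0;-1 0 -0.199 0.374 0;-1 0 -0.199 0.374 0;-1 0 -0.199 0.374 0;-1 0 -0.199 0.374 0;-1 0 -0.199 0.374 0;-1 0 -0.199 0.374 0;-1 0 -0.199 0.374 0;-1 0 -0.199 0.374 0;-1 0 -0.199 0.374 0", squeeze=40)

```text
t: 1.8
tool_pos: [480.4, 226.8, 404.7]
orientation: [[0.001, 0.34, 0.941], [-0.0, 0.941, -0.34], [-1.0, 0.0, 0.001]]
wrist_force: [-0.1, 0.9, 0.4]
finger_gap: 85.3
```

Run:
```python
from plant import r
import cv2,numpy as np
from h import *
s=r.get_state();print(s["t"],s["tool_pos"],s["joints"].round(1))
m=r.camera_model("wrist");p,d=r.read_camera("wrist");cv2.imwrite("pics/w1.png",p[:,:,::-1]);W=cloud(m,d);np.save("pics/w1.npy",W)
np.save("pics/m1.npy",m,allow_pickle=True)
for q in ("hub","hub_tip","stand"):
    for x in r.pinpoint(q,"wrist")[:2]: print(q,x,atheight(m,x["centre"],0 if q=="stand" else 88).round(1))
R,G,B=[p[...,i].astype(int) for i in range(3)]
ok=(W[...,2]>60)
for n,mk in(("blue",ok&(B>R+50)&(B>100)),("red",ok&(R>G+80))):
    P=W[mk&(abs(W[...,0]-480)<80)&(abs(W[...,1]-230)<60)];l=cv2.fitLine(P.astype(np.float32),cv2.DIST_HUBER,0,.01,.01).ravel();print(n,len(P),P.mean(0),l.round(3),P.min(0),P.max(0))
```

```text
1.8 [480.40855682 226.77845571 404.7363766 ] [ 20.7  14.1  91.5  -0.   74.4 -49.4]
hub {'centre': [325.7, 224.2], 'score': 0.67} [[481.4 232.4  88. ]]
hub_tip {'centre': [375.7, 290.2], 'score': 0.77} [[541.9 250.7  88. ]]
stand {'centre': [368.8, 419.3], 'score': 0.73} [[723.4 198.    0. ]]
stand {'centre': [323.5, 202.2], 'score': 0.64} [[481.  231.9   0. ]]
blue 618 [455.04114806 230.34339846 101.47670084] [9.88000e-01 1.45000e-01 5.50000e-02 4.56938e+02 2.30474e+02 1.00146e+02] [435.13172801 201.18596065  87.48639255] [520.337031   241.7596927  113.30938053]
red 316 [521.30889412 246.01088085 114.10353498] [-1.85000e-01  2.12000e-01  9.59000e-01  5.19324e+02  2.48616e+02
  1.24717e+02] [471.09224722 223.91685056  92.75013217] [531.29958935 288.19200955 315.42930655]
```

View pics/w1.png

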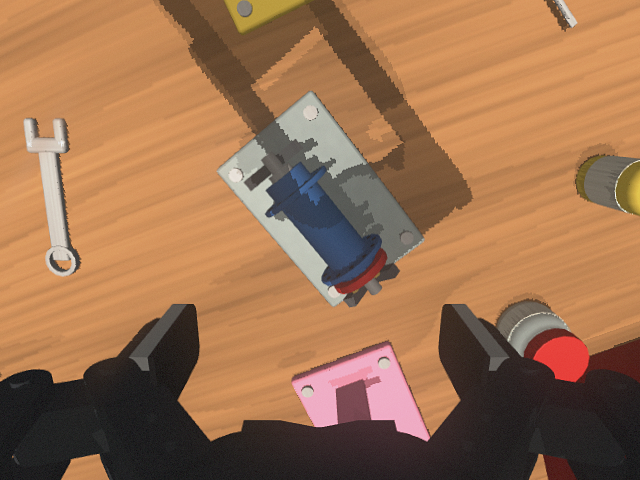

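The wrist view shows the grey stand's base corners at (310,93), (218,170), (424,240) and (332,305). The hub lies in it with axle ends near (266,158) and (377,290).

Run:
```python
from plant import r
import cv2,numpy as np
from h import *
m=np.load("pics/m1.npy",allow_pickle=True).item();a=cv2.imread("pics/w1.png");W=np.load("pics/w1.npy")
C=atheight(m,[[310,93],[218,170],[332,305],[424,240]],12);print(C.round(1),C.mean(0).round(1))
q=[C[3]-C[0],C[2]-C[1]];print([np.degrees(np.arctan2(v[1],v[0])) for v in q],[np.linalg.norm(v) for v in q])
ax=atheight(m,[[266,158],[377,290]],88);print(ax.round(1));v=ax[1]-ax[0];print(ax.mean(0),np.linalg.norm(v),np.degrees(np.arctan2(v[1],v[0])))
c=a[130:320,210:440];cv2.imwrite("pics/c2.png",cv2.resize(c,None,fx=3,fy=3,interpolation=cv2.INTER_CUBIC))
```

```text
[[387.7 253.1  12. ]
 [420.4 155.   12. ]
 [575.6 206.7  12. ]
 [543.2 307.6  12. ]] [481.7 230.6  12. ]
[np.float64(19.309385662373327), np.float64(18.401606239264037)] [np.float64(164.82445746299888), np.float64(163.5588137733292)]
[[423.5 209.5  88. ]
 [542.1 251.7  88. ]]
[482.79113528 230.59810573  88.        ] 125.8204728136643 19.55689257026851
```

View pics/c2.png

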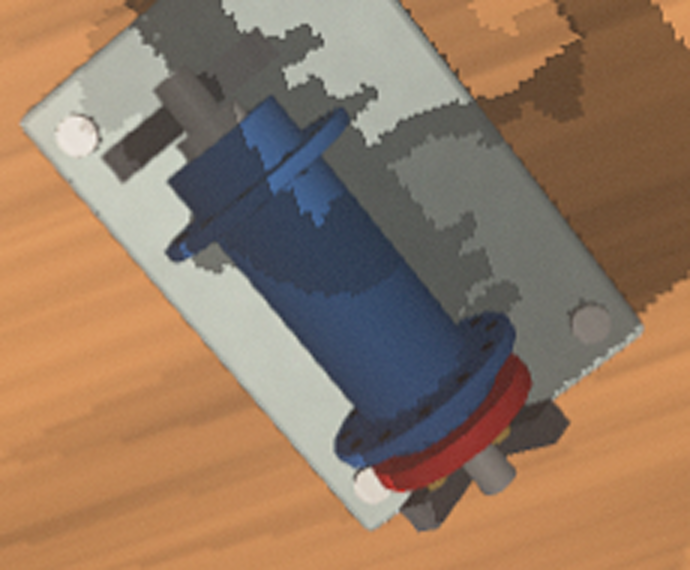

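Request:
drive_tool(rows="-1 0 -0.429 0.152 0.63;-1 0 -0.429 0.152 0.63;-1 0 -0.429 0.152 0.63;-1 0 -0.429 0.152 0.63;-1 0 -0.429 0.152 0.63;-1 0 -0.429 0.152 0.63;-1 0 -0.429 0.152 0.63;-1 0 -0.429 0.152 0.63;-1 0 -0.429 0.152 0.63;-1 0 -0.429 0.152 0.63;-1 0 -0.429 0.152 0.63;-1 0 -0.429 0.152 0.63")

```text
t: 3.0
tool_pos: [478.6, -230.7, 405.0]
orientation: [[0.002, 0.827, 0.562], [-0.005, 0.562, -0.827], [-1.0, -0.001, 0.005]]
wrist_force: [0.9, 0.1, 0.7]
finger_gap: 85.4
```

Run:
```python
from plant import r
import cv2,numpy as np
from h import *
s=r.get_state();print(s["t"],s["tool_pos"],s["joints"].round(1),s["orientation"].round(3))
m=r.camera_model("wrist");p,d=r.read_camera("wrist");cv2.imwrite("pics/w2.png",p[:,:,::-1]);W=cloud(m,d);np.save("pics/w2.npy",W)
np.save("pics/m2.npy",m,allow_pickle=True)
for x in r.pinpoint("reset_grip","wrist")[:2]: print(x,atheight(m,x["centre"],66).round(1))
k=(W[...,2]>70)&(W[...,2]<90)&(abs(W[...,0]-477)<50)&(abs(W[...,1]+228)<50)
P=W[k];print(len(P),cv2.minAreaRect(P[:,:2].astype(np.float32)),P[:,2].mean())
R,G,B=[p[...,i].astype(int) for i in range(3)]
P=W[(G>R+40)&(G>B+30)];print("green",len(P),P.mean(0))
```

```text
3.0 [ 478.63450443 -230.73569806  405.00864187] [-30.2  14.   91.5  -0.2  74.3 -64.4] [[ 0.002  0.827  0.562]
 [-0.005  0.562 -0.827]
 [-1.    -0.001  0.005]]
{'centre': [315.7, 214.1], 'score': 0.97} [[ 475.3 -229.8   66. ]]
1212 ((475.63507080078125, -229.46034240722656), (14.019256591796875, 47.97735595703125), 33.47811508178711) 76.07686576279914
green 128 [nan nan nan]
```

View pics/w2.png

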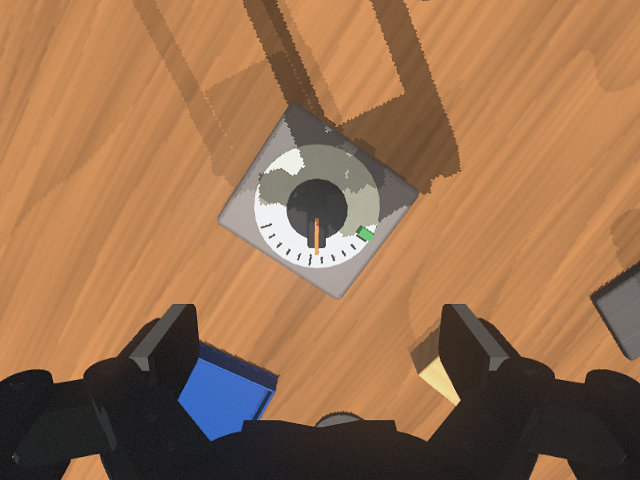

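The knob is at (317,215) with the pointer down-image, and the green mark is at (366,234). The jaws are already square to the bar, so I'm descending.

Request:
drive_tool(rows="-1 0.04 -0.0018 -0.0027 0;-1 0.08 -0.0018 -0.0027 0;-1 0.12 -0.0018 -0.0027 0;-1 0.155 -0.0018 -0.0027 0;-1 0.183 -0.0018 -0.0027 0;1 0.183 -0.0018 -0.0027 0;1 0.183 -0.0018 -0.0027 0;1 0.183 -0.0018 -0.0027 0;1 0.183 -0.0018 -0.0027 0;1 0.183 -0.0018 -0.0027 0;1 0.183 -0.0018 -0.0027 0;1 0.183 -0.0018 -0.0027 0", squeeze=40)

```text
t: 4.1
tool_pos: [474.0, -226.3, 224.0]
orientation: [[-0.0, 0.825, 0.565], [-0.004, 0.565, -0.825], [-1.0, -0.003, 0.003]]
wrist_force: [-6.7, -6.1, 9.9]
finger_gap: 13.6
```

Run:
```python
import cv2,numpy as np
from h import *
m=np.load("pics/m2.npy",allow_pickle=True).item()
g=atheight(m,[[366,233.5],[317,253]],44);print(g)
k=np.array([475.5,-229.5,0])
for x in g: print(np.degrees(np.arctan2(*(x-k)[[1,0]])))
C=atheight(m,[[290,102],[419,192],[340,299],[217,220]],40);print(C)
for i,j in((0,3),(3,2),(0,1),(1,2)):
  v=C[j]-C[i];print(np.degrees(np.arctan2(v[1],v[0])),np.linalg.norm(v))
```

```text
[[ 521.63136712 -223.9263121    44.        ]
 [ 497.46580119 -260.92209172   44.        ]]
6.889202173076323
-55.044296739045556
[[ 411.83565984 -172.06268544   40.        ]
 [ 537.98076412 -171.42028454   40.        ]
 [ 538.82291029 -285.79262811   40.        ]
 [ 412.67710207 -285.15261923   40.        ]]
-89.57370035376563 113.0930641110744
-0.2906913321303686 126.14743177469528
0.29177939662954455 126.14674000338111
-89.57812747689492 114.37544397860349
```

Request:
drive_tool(rows="1 0 -0.001 0.003 -0.12;1 0 -0.001 0.003 -0.24;1 0 -0.001 0.003 -0.36;1 0 -0.001 0.003 -0.48;1 0 -0.001 0.003 -0.60;1 0 -0.001 0.003 -0.72;1 0 -0.001 0.003 -0.84;1 0 -0.001 0.003 -0.92;1 0 -0.001 0.003 -0.98;1 0 -0.001 0.003 -1.03;1 0 -0.001 0.003 -1.06;1 0 -0.001 0.003 -1.06")

```text
t: 5.1
tool_pos: [472.9, -229.8, 224.1]
orientation: [[-0.004, -0.086, 0.996], [-0.003, 0.996, 0.086], [-1.0, -0.003, -0.004]]
wrist_force: [-12.7, -8.3, 14.0]
finger_gap: 13.5
```

Run:
```python
from plant import r
import cv2,numpy as np
s=r.get_state();print(s["t"],s["tool_pos"],s["wrist_force"],s["wrist_torque"],s["finger_gap"]);y=s["orientation"][:,1];print(np.degrees(np.arctan2(y[1],y[0])))
```

```text
5.1 [ 472.9251244  -229.77604669  224.08855089] [-12.73928641  -8.33118072  14.02506043] [-1.38256404  2.1507905  -1.65839328] 13.535045581050468
94.92293090028814
```

Request:
drive_tool(rows="1 0 0 0 -0.03;1 0 0 0 -0.03;-1 0 0 0 -0.03;-1 0 0 0 -0.03;-1 0 0 0 -0.03;-1 0 0 0 -0.03;-1 0 0 0 -0.03;-1 -0.04 0 0 -0.03;-1 -0.08 0 0 -0.03;-1 -0.12 0 0 -0.03;-1 -0.16 0 0 -0.03;-1 -0.18 0 0 -0.03")

```text
t: 6.1
tool_pos: [476.8, -228.2, 406.7]
orientation: [[0.006, -0.119, 0.993], [-0.004, 0.993, 0.119], [-1.0, -0.004, 0.006]]
wrist_force: [1.7, -0.1, -0.2]
finger_gap: 85.4
```

Run:
```python
from plant import r
import cv2,numpy as np
from h import *
s=r.get_state();print(s["t"],s["tool_pos"],s["joints"].round(1),s["orientation"].round(3),s["wrist_force"],s["wrist_torque"])
m=r.camera_model("wrist");p,d=r.read_camera("wrist");cv2.imwrite("pics/w3.png",p[:,:,::-1]);W=cloud(m,d)
k=(W[...,2]>70)&(W[...,2]<90)&(abs(W[...,0]-477)<50)&(abs(W[...,1]+228)<50)
P=W[k];print(len(P),cv2.minAreaRect(P[:,:2].astype(np.float32)),P[:,2].mean())
```

```text
6.1 [ 476.78823709 -228.2022685   406.68739433] [ -30.2   13.7   91.7    0.    74.2 -127. ] [[ 0.006 -0.119  0.993]
 [-0.004  0.993  0.119]
 [-1.    -0.004  0.006]] [ 1.72562263 -0.06416133 -0.24177464] [-0.03082447  0.0400156  -0.00800696]
1174 ((475.55169677734375, -229.94857788085938), (13.981236457824707, 48.18539047241211), 89.69466400146484) 76.10721730031587
```

View pics/w3.png

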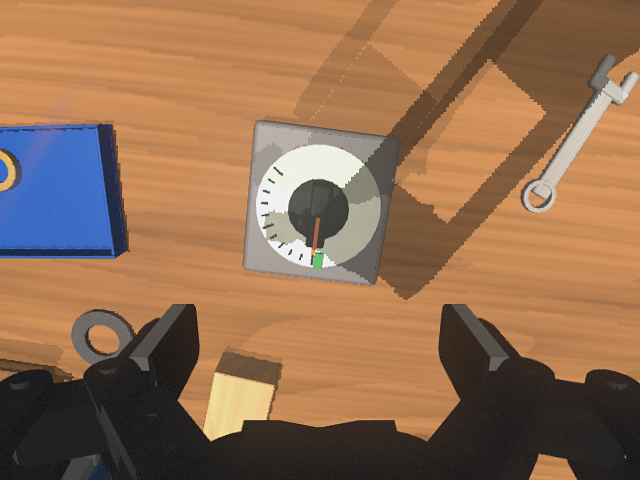

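Run:
```python
from plant import r
import cv2,numpy as np
from h import *
a=cv2.imread("pics/w3.png");m=r.camera_model("wrist")
cv2.imwrite("pics/c3.png",cv2.resize(a[110:295,235:410],None,fx=3.2,fy=3.2,interpolation=cv2.INTER_CUBIC))
p=a.astype(int);B,G,R=p[...,0],p[...,1],p[...,2]
g=(G>R+40)&(G>B+30);v,u=np.nonzero(g);print(len(u),u.mean(),v.mean())
o=(R>G+70)&(R>B+90);o[:205]=0;o[265:]=0;o[:,:295]=0;o[:,345:]=0;v2,u2=np.nonzero(o);print(len(u2),np.c_[u2,v2][::6].tolist())
# dial disc centre: white ring fit & box corners
for z in(40,44,50): print(z,atheight(m,[[u.mean(),v.mean()]],z))
C=atheight(m,[[256,120],[399,139],[377,285],[243,269]],40);print(C.round(1),C.mean(0))
for i,j in((3,0),(2,1),(0,1),(3,2)):
  w=C[j]-C[i];print(np.degrees(np.arctan2(w[1],w[0])),np.linalg.norm(w))
```

```text
127 317.62992125984255 260.7244094488189
32 [[317, 219], [317, 233], [313, 242], [312, 249], [314, 251], [312, 254]]
40 [[ 525.24307086 -226.02596778   40.        ]]
44 [[ 523.8834252  -226.14566902   44.        ]]
50 [[ 521.84395669 -226.32522088   50.        ]]
[[ 414.  -288.7   40. ]
 [ 415.  -173.4   40. ]
 [ 541.4 -171.2   40. ]
 [ 540.9 -290.1   40. ]] [ 477.80618659 -230.84455392   40.        ]
179.34073375267076 126.89615021626776
-179.00704113412908 126.4445987033216
89.51510819563936 115.31515792673261
89.75256118617017 118.9634451736977
```

View pics/c3.png

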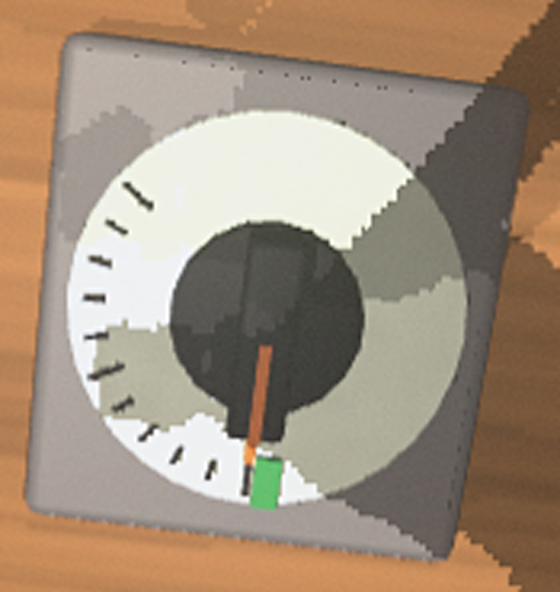

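The knob bar now lies along the box's x axis and on a black tick, but the green mark sits about 4° beyond it. The torque of −1.66 N m points to the stop. Because the margin is only 0.06 rad, I'll re-grip higher and test whether it turns any further.

Request:
drive_tool(rows="-1 0.04 -0.0014 -0.0015 0.11;-1 0.08 -0.0014 -0.0015 0.11;-1 0.12 -0.0014 -0.0015 0.11;-1 0.16 -0.0014 -0.0015 0.11;-1 0.179 -0.0014 -0.0015 0.11;1 0.179 -0.0014 -0.0015 0.11;1 0.179 -0.0014 -0.0015 0.11;1 0.179 -0.0014 -0.0015 0.11;1 0.179 -0.0014 -0.0015 0.11;1 0.179 -0.0014 -0.0015 0.11;1 0.179 -0.0014 -0.0015 0.11")

```text
t: 7.07
tool_pos: [475.0, -230.0, 224.4]
orientation: [[0.003, -0.008, 1.0], [-0.002, 1.0, 0.008], [-1.0, -0.002, 0.003]]
wrist_force: [-2.4, -0.8, 13.0]
finger_gap: 13.1
```

```bash
cat > st.py <<'E'
from plant import r
import numpy as np
s=r.get_state();y=s["orientation"][:,1]
print(round(s["t"],2),s["tool_pos"].round(1),"F",s["wrist_force"].round(1),"M",s["wrist_torque"].round(2),"gap",round(s["finger_gap"],1),"yaw_y",np.degrees(np.arctan2(y[1],y[0])).round(2),"j",s["joints"].round(1))
E
python3 st.py
```

```text
7.07 [ 475.  -230.   224.4] F [-2.4 -0.8 13. ] M [-0.14  0.31 -0.28] gap 13.1 yaw_y 90.47 j [ -30.4   25.6  104.9   -0.    49.4 -120.9]
```

Request:
drive_tool(rows="1 0 0 0 -0.06;1 0 0 0 -0.10;1 0 0 0 -0.14;1 0 0 0 -0.14")

```text
t: 7.4
tool_pos: [474.9, -230.3, 224.6]
orientation: [[0.004, -0.141, 0.99], [-0.0, 0.99, 0.141], [-1.0, -0.001, 0.004]]
wrist_force: [-1.0, -1.8, 6.1]
finger_gap: 13.5
```

```bash
python3 st.py
```

```text
7.4 [ 474.9 -230.3  224.6] F [-1.  -1.8  6.1] M [-0.19  0.28 -2.52] gap 13.5 yaw_y 98.13 j [-3.050e+01  2.550e+01  1.048e+02  1.000e-01  4.940e+01 -1.287e+02]
```

Request:
drive_tool(rows="-1 0 0 0 0;-1 0 0 0 0;-1 0 0 0 0;-1 0 0 0 0;-1 0 0 0 0;-1 -0.04 0 0 0;-1 -0.08 0 0 0;-1 -0.12 0 0 0;-1 -0.16 0 0 0;-1 -0.18 0 0 0;-1 -0.18 0 0 0")

```text
t: 8.32
tool_pos: [475.8, -230.3, 408.5]
orientation: [[0.01, -0.148, 0.989], [-0.006, 0.989, 0.148], [-1.0, -0.007, 0.009]]
wrist_force: [0.7, 0.3, -0.1]
finger_gap: 85.2
```

```bash
python3 st.py
python3 - <<'E'
from plant import r
import cv2,numpy as np
from h import *
m=r.camera_model("wrist");p,d=r.read_camera("wrist");a=p[:,:,::-1];W=cloud(m,d)
k=(W[...,2]>70)&(W[...,2]<90)&(abs(W[...,0]-477)<50)&(abs(W[...,1]+228)<50)
P=W[k];print(len(P),cv2.minAreaRect(P[:,:2].astype(np.float32)),P[:,2].mean())
cv2.imwrite("pics/c4.png",cv2.resize(a[110:295,235:410],None,fx=3.2,fy=3.2,interpolation=cv2.INTER_CUBIC))
B,G,R=[a[...,i].astype(int) for i in range(3)];g=(G>R+40)&(G>B+30)&(np.arange(480)[:,None]<300);v,u=np.nonzero(g);c=P.mean(0);w=atheight(m,[[u.mean(),v.mean()]],43)[0];print(w,np.degrees(np.arctan2(*(w-c)[[1,0]])))
E
```

```text
8.32 [ 475.8 -230.3  408.5] F [ 0.7  0.3 -0.1] M [-0.08 -0.02  0.02] gap 85.2 yaw_y 98.52 j [ -30.4   13.5   91.7   -0.    74.2 -128.9]
1169 ((475.67279052734375, -229.976318359375), (13.983144760131836, 48.311920166015625), 89.7197494506836) 76.07734861578376
[ 520.84206806 -224.78483064   43.        ] 6.456800143774523
```

View pics/c4.png

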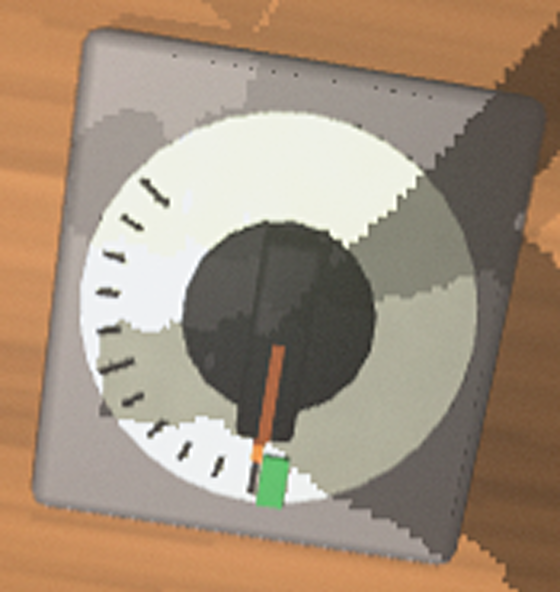

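The knob did not move under 2.5 N m, so it is at its hard stop: the bar is aligned with the box axis and the pointer is on the black tick. The green mark is just drawn beside it. Now to the hub.

Request:
drive_tool(rows="-1 0 0.455 0.075 -0.19;-1 0 0.455 0.075 -0.19;-1 0 0.455 0.075 -0.19;-1 0 0.455 0.075 -0.19;-1 0 0.455 0.075 -0.19;-1 0 0.455 0.075 -0.19;-1 0 0.455 0.075 -0.19;-1 0 0.455 0.075 -0.19;-1 0 0.455 0.075 -0.19;-1 0 0.455 0.075 -0.19;-1 0 0.455 0.075 -0.19;-1 0 0.455 0.075 -0.19")

```text
t: 9.37
tool_pos: [480.7, 237.4, 400.7]
orientation: [[-0.003, -0.337, 0.941], [0.003, 0.941, 0.337], [-1.0, 0.004, -0.001]]
wrist_force: [0.3, 0.2, -0.0]
finger_gap: 85.3
```

```bash
python3 st.py
python3 - <<'E'
from plant import r
import cv2,numpy as np
from h import *
s=r.get_state();m=r.camera_model("wrist");p,d=r.read_camera("wrist");a=p[:,:,::-1];cv2.imwrite("pics/w5.png",a);W=cloud(m,d)
B,G,R=[a[...,i].astype(int) for i in range(3)]
# barrel: blue points; axis from centred lateral profile
k=(B>R+30)&(W[...,2]>75)&(W[...,2]<120)&(abs(W[...,0]-482)<60)&(abs(W[...,1]-230)<50);P=W[k]
best=None
for th in np.arange(15,25,.25):
    t=np.radians(th);e=np.array([np.cos(t),np.sin(t)]);n=np.array([-e[1],e[0]]);q=P[:,:2]-[482,230]
    u=q@e;w=q@n;sel=abs(u)<25
    # barrel edges by bins
    c=[(np.percentile(w[sel&(abs(u-b)<3)],97)+np.percentile(w[sel&(abs(u-b)<3)],3))/2 for b in range(-20,21,5)]
    sl=np.polyfit(range(-20,21,5),c,1)
    if best is None or abs(sl[0])<best[0]: best=(abs(sl[0]),th,sl[1],np.round(c,1))
print(best, P[:,2].max())
t=np.radians(best[1]);u=(P[:,:2]-[482,230])@[np.cos(t),np.sin(t)]
for b in range(-55,60,3):
    z=P[abs(u-b)<1.5,2]
    if len(z): print(b,len(z),z.max().round(1),end=" | ")
C=[r.pinpoint(q,"wrist")[:1] for q in("hub","hub_tip")]
for x in C:
    if x: print(x[0],atheight(m,x[0]["centre"],88))
E
```

```text
9.37 [480.7 237.4 400.7] F [ 0.3  0.2 -0. ] M [-0.01 -0.03 -0.01] gap 85.3 yaw_y 109.7 j [ 21.7  14.7  91.2   0.2  74.2 -88.1]
(np.float64(0.0007688094531180838), np.float64(23.0), np.float64(-0.42368937325504913), array([-0. , -0.5, -0.7, -0.7, -0.9,  0.1,  0.2, -0.5, -0.7])) 114.54135324195343
-46 42 103.3 | -43 91 103.0 | -40 89 103.5 | -37 93 104.3 | -34 161 114.2 | -31 219 114.5 | -28 89 112.1 | -25 136 103.6 | -22 148 103.9 | -19 152 103.5 | -16 156 103.7 | -13 150 103.1 | -10 154 103.6 | -7 143 103.3 | -4 159 103.5 | -1 159 103.5 | 2 163 103.4 | 5 178 103.6 | 8 167 103.1 | 11 175 103.7 | 14 173 103.4 | 17 165 104.0 | 20 162 103.4 | 23 170 103.5 | 26 148 103.4 | 29 154 114.1 | 32 220 113.9 | 35 50 112.8 | 38 46 103.4 | 41 20 102.2 | {'centre': [306.4, 226.4], 'score': 0.92} [[482.36845227 230.6378827   88.        ]]
{'centre': [305.8, 308.1], 'score': 0.71} [[541.70657237 250.88626491  88.        ]]
```

View pics/w5.png

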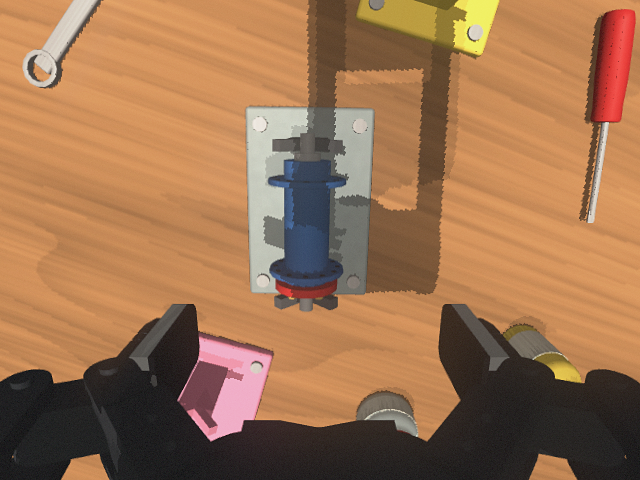

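```bash
python3 st.py
```

```text
9.52 [480.6 231.7 400.8] F [-0.5  0.5 -0.3] M [ 0.03 -0.04 -0.  ] gap 84.8 yaw_y 109.51 j [ 21.2  14.5  91.4  -0.1  74.3 -88.3]
```

The hub is upright in the image and centred near (307,227), so the jaws are aligned. Descending to grip.

Request:
drive_tool(rows="-1 0.04 -0.0016 0.0013 0;-1 0.08 -0.0016 0.0013 0;-1 0.12 -0.0016 0.0013 0;-1 0.15 -0.0016 0.0013 0;-1 0.160 -0.0016 0.0013 0;-1 0.160 -0.0016 0.0013 0;1 0.160 -0.0016 0.0013 0;1 0.160 -0.0016 0.0013 0;1 0.160 -0.0016 0.0013 0;1 0.160 -0.0016 0.0013 0;1 0.160 -0.0016 0.0013 0;1 0.160 -0.0016 0.0013 0", squeeze=30)

```text
t: 10.52
tool_pos: [483.8, 230.6, 244.5]
orientation: [[0.003, -0.332, 0.943], [0.001, 0.943, 0.332], [-1.0, -0.0, 0.004]]
wrist_force: [-0.2, -1.6, 7.1]
finger_gap: 31.3
```

```bash
python3 st.py
```

```text
10.52 [483.8 230.6 244.5] F [-0.2 -1.6  7.1] M [-0.16  0.05 -0.11] gap 31.3 yaw_y 109.39 j [ 21.   24.4 102.7  -0.   52.7 -88.4]
```

Request:
drive_tool(rows="1 -0.02 0 0 0;1 -0.04 0 0 0;1 -0.065 0 0 0;1 -0.065 0 0 0;1 -0.065 0 0 0;1 -0.065 0 -0.03 0;1 -0.065 0 -0.06 0;1 -0.065 0 -0.09 0;1 -0.065 0 -0.1115 0;1 -0.065 0 -0.1115 0;1 -0.065 0 -0.1115 0")

```text
t: 11.43
tool_pos: [375.8, 192.7, 306.4]
orientation: [[-0.003, -0.332, 0.943], [-0.001, 0.943, 0.332], [-1.0, -0.0, -0.004]]
wrist_force: [0.5, 0.9, -2.1]
finger_gap: 30.9
```

```bash
python3 - <<'E'
from plant import r
import cv2
for c in("scene","top"):
    p,d=r.read_camera(c);a=p[:,:,::-1]
    cv2.imwrite(f"pics/{c}6.png",cv2.resize(a[170:290,320:480] if c=="scene" else a[200:340,160:300],None,fx=4,fy=4,interpolation=cv2.INTER_CUBIC))
E
python3 st.py
```

```text
11.53 [378.4 193.6 307.2] F [ 0.5 -0.3 -3.4] M [0.01 0.02 0.01] gap 31.2 yaw_y 109.38 j [ 21.4  12.  111.2  -0.   56.8 -88. ]
```

View pics/scene6.png

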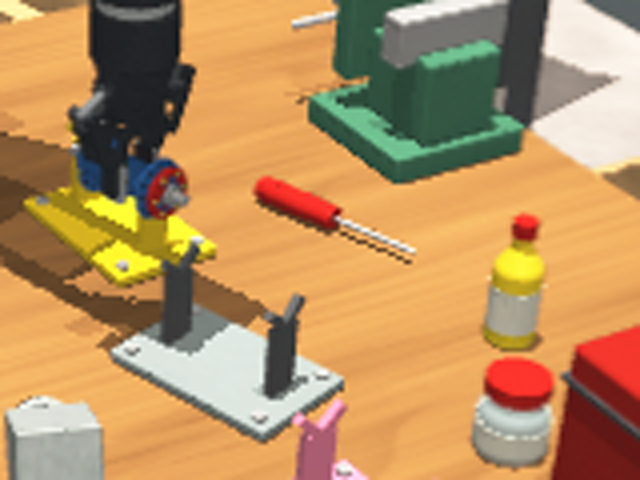

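View pics/top6.png

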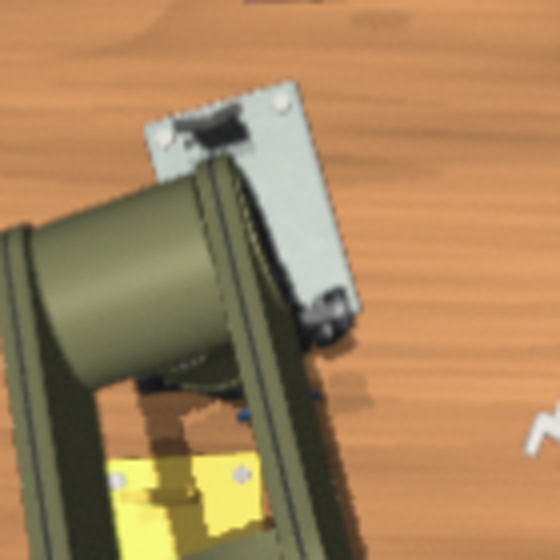

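The scene crop shows the hub held level, with its red end just over the grey stand's near post (post at about 180,260 in the crop). Since the tool can only yaw, I'll tip the hub in the fingers by pressing its red axle end into that fixed notch.

Request:
drive_tool(rows="1 0.03 0 0 0;1 0.055 0 0 0;1 0.06 0 0 0;1 0.064 0 0 0;1 0.067 0 0 0;1 0.070 0 0 0;1 0.073 0 0 0;1 0.076 0 0 0;1 0.079 0 0 0;1 0.081 0 0 0;1 0.083 0 0 0;1 0.083 0 0 0")

```text
t: 12.53
tool_pos: [378.7, 193.7, 224.9]
orientation: [[0.002, -0.332, 0.943], [0.001, 0.943, 0.332], [-1.0, 0.0, 0.002]]
wrist_force: [-1.8, 2.2, 3.6]
finger_gap: 31.2
```

```bash
python3 st.py;  python3 - <<'E'
from plant import r
import cv2
for c in("scene",):
    p,d=r.read_camera(c);a=p[:,:,::-1]
    cv2.imwrite(f"pics/{c}7.png",cv2.resize(a[190:270,330:430],None,fx=7,fy=7,interpolation=cv2.INTER_CUBIC))
E
```

```text
12.53 [378.7 193.7 224.9] F [-1.8  2.2  3.6] M [ 0.3  -0.15  0.09] gap 31.2 yaw_y 109.38 j [ 21.4  19.6 117.2   0.   43.1 -88. ]
```

View pics/scene7.png

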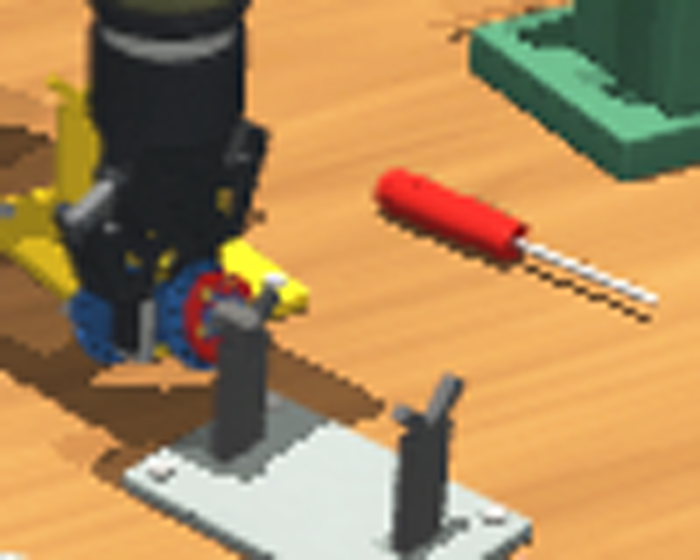

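The hub is now tipped, with its red axle seated in the near post notch (crop about 240,320). I'll tighten the grip, lift, and measure.

Request:
drive_tool(rows="1 0 0 0 0;1 0 0 0 0;1 -0.02 0 0 0;1 -0.05 0 0 0;1 -0.09 0 0 0;1 -0.13 0 0 0;1 -0.13 0 0 0;1 -0.13 0 0 0", squeeze=60)

```text
t: 13.25
tool_pos: [378.5, 193.3, 356.4]
orientation: [[0.005, -0.332, 0.943], [0.001, 0.943, 0.332], [-1.0, -0.0, 0.005]]
wrist_force: [-0.4, -0.8, -2.1]
finger_gap: 30.3
```

```bash
python3 st.py
python3 - <<'E'
from plant import r
import cv2,numpy as np
from h import *
m=r.camera_model("wrist");p,d=r.read_camera("wrist");a=p[:,:,::-1];cv2.imwrite("pics/w8.png",a)
for q in("hub","hub_tip"):print(r.pinpoint(q,"wrist")[:1])
p,d=r.read_camera("scene");a=p[:,:,::-1];cv2.imwrite("pics/scene8f.png",a);np.save("pics/scene8.npy",d)
cv2.imwrite("pics/scene8.png",cv2.resize(a[150:250,310:435],None,fx=6,fy=6,interpolation=cv2.INTER_CUBIC))
for q in("hub","hub_tip"):print(r.pinpoint(q,"scene")[:1])
E
```

```text
13.25 [378.5 193.3 356.4] F [-0.4 -0.8 -2.1] M [ 0.04  0.04 -0.05] gap 30.3 yaw_y 109.37 j [ 21.4   8.3 107.2  -0.   64.3 -88. ]
[{'centre': [318.0, 327.2], 'score': 0.61}]
[]
[{'centre': [351.7, 201.2], 'score': 0.75}]
[{'centre': [366.2, 201.7], 'score': 0.76}]
```

View pics/w8.png

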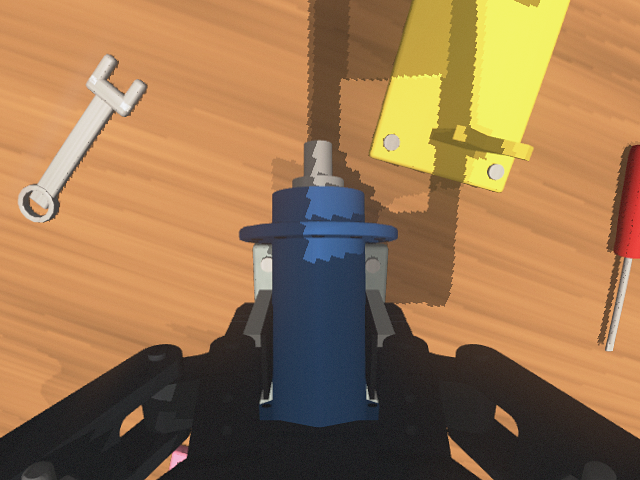

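View pics/scene8.png

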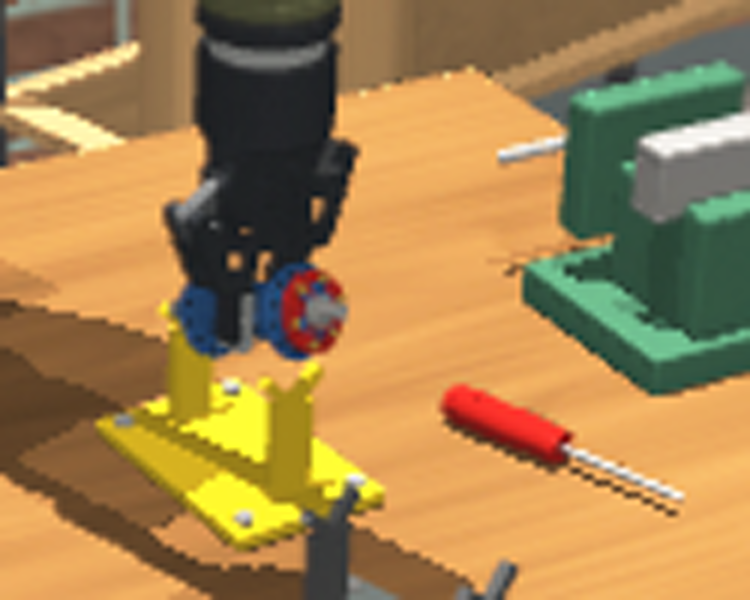

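```bash
cat > tilt.py <<'E'
import cv2,numpy as np
from h import *
def tilt(s,m,p,d,pr=True):
    W=cloud(m,d);T=s["orientation"];B,R=p[...,2].astype(int),p[...,0].astype(int)
    L=(W-s["tool_pos"])@T  # tool coords x fwd(down), y, z(towards red)
    k=(B>R+25)&(L[...,0]>100)&(L[...,0]<200)&(abs(L[...,2])<60)&(abs(L[...,1])<14)
    Q=L[k];Q=Q[(Q[:,2]<25)&(Q[:,2]>-25)]
    # cylinder r=16 : ridge; fit centre line x=a+b z, y=c+e z
    from scipy.optimize import least_squares
    def f(v):
        c=np.c_[v[0]+0*Q[:,0],v[1]+0*Q[:,0],0*Q[:,0]];n=np.array([v[2],v[3],1]);n/=np.linalg.norm(n)
        w=Q-c;w=w-(w@n)[:,None]*n;return np.linalg.norm(w,axis=1)-16
    o=least_squares(f,[155,0,-.3,0],loss="soft_l1",f_scale=1.)
    return o.x,len(Q),np.abs(o.fun).mean(),L
E
python3 - <<'E'
from plant import r
from tilt import *
s=r.get_state();m=r.camera_model("wrist");p,d=r.read_camera("wrist")
v,n,e,L=tilt(s,m,p,d);print(v,n,e,"tilt",np.degrees(np.arctan(-v[2])),"yaw",np.degrees(np.arctan(v[3])))
# rear flange/axle along z
for row in (145,150,160,180,195,215,228,240,260,300,350,400): print(row,L[row,318].round(1),p[row,318])
ms=r.camera_model("scene");ds=np.load("pics/scene8.npy");a=cv2.imread("pics/scene8f.png")
Ls=(cloud(ms,ds)-s["tool_pos"])@s["orientation"]
k=(abs(Ls[...,1])<30)&(Ls[...,0]>115)&(Ls[...,0]<190)&(abs(Ls[...,2])<75)
R,G=a[...,2].astype(int),a[...,1].astype(int)
P=Ls[k&(R>G+70)];print("red",len(P),P.mean(0),np.median(P,0))
print("far",np.sort(Ls[k][:,2])[-8:], Ls[k][np.argsort(Ls[k][:,2])[-8:]].round(1))
E
```

```text
[ 1.58076182e+02  5.92080691e-01 -3.46631185e-01  7.13346998e-03] 13162 0.41967985843654526 tilt 19.11791145376841 yaw 0.4087107904530081
145 [174.8   0.4 -61.7] [193 181 170]
150 [172.3   0.4 -60.1] [195 186 176]
160 [172.8   0.4 -56.8] [192 182 172]
180 [165.9   0.4 -50.8] [196 186 176]
195 [157.9   0.4 -47.2] [ 75 109 163]
215 [155.3   0.4 -41.4] [ 74 111 166]
228 [142.8   0.5 -40.3] [ 74 114 172]
240 [153.    0.4 -34.1] [ 72 113 170]
260 [151.4   0.4 -28.2] [ 73 116 173]
300 [147.2   0.4 -16.7] [43 63 92]
350 [141.8   0.5  -2.7] [44 62 92]
400 [138.1   0.5  12.3] [44 63 89]
red 57 [138.75256426  -8.3222644   39.63791167] [135.58259139 -11.09520169  39.54841745]
far [54.56499561 54.58781466 57.36706851 57.83824344 58.02445053 58.79777579
 60.05810181 62.80295215] [[141.6  -2.4  54.6]
 [134.1  -3.   54.6]
 [133.7  -1.3  57.4]
 [140.8  -1.3  57.8]
 [135.1   3.   58. ]
 [134.3  -7.9  58.8]
 [135.2  -4.4  60.1]
 [134.8  -2.7  62.8]]
```

The grip is measured: the hub is 19.1° nose-up and centred in the jaws. Next is the lens pose.

Run:
```python
from plant import r
import cv2,numpy as np
from h import *
m=r.camera_model("top");a=cv2.imread("pics/top0.png");d=np.load("pics/top0.npy");W=cloud(m,d)
ms=r.camera_model("scene");s=cv2.imread("pics/scene0.png");ds=np.load("pics/scene0.npy");Ws=cloud(ms,ds)
# foot
k=np.zeros(d.shape,bool);k[115:165,318:378]=1
k&=(a.max(2)<95)&(a.max(2).astype(int)-a.min(2)<25)&(W[...,2]>2)&(W[...,2]<25)
n,l,st,c=cv2.connectedComponentsWithStats(k.astype(np.uint8));i=1+st[1:,4].argmax();P=W[l==i]
q=cv2.minAreaRect(P[:,:2].astype(np.float32));print("foot top",q,len(P),np.median(P[:,2]))
k=(Ws[...,2]>3)&(Ws[...,2]<25)&(abs(Ws[...,0]-835)<110)&(abs(Ws[...,1]+107)<110)&(s.max(2)<110)&(s.max(2).astype(int)-s.min(2)<25)
n,l,st,c=cv2.connectedComponentsWithStats(k.astype(np.uint8));i=1+st[1:,4].argmax();P=Ws[l==i];q=cv2.minAreaRect(P[:,:2].astype(np.float32));print("foot scene",q,len(P),np.median(P[:,2]))
for n,w,im in(("top",W,a),("scene",Ws,s)):
    k=(w[...,2]>190)&(abs(w[...,0]-800)<110)&(abs(w[...,1]+105)<90);P=w[k];C=im[k].astype(int)
    q=cv2.minAreaRect(P[:,:2].astype(np.float32));print(n,"head",len(P),q,P.min(0),P.max(0))
    br=C.max(1)>150; 
    for t,lab in((br,"light"),(C.max(1)<70,"dark")):
        if t.sum()>5:
            Q=P[t];print("  ",lab,t.sum(),cv2.minAreaRect(Q[:,:2].astype(np.float32)),Q.mean(0).round(1),Q.min(0).round(1),Q.max(0).round(1))
print(r.get_state()["t"])
c=a[75:165,310:385];cv2.imwrite("pics/cam9.png",cv2.resize(c,None,fx=6,fy=6,interpolation=cv2.INTER_CUBIC))
```

```text
foot top ((823.2681274414062, -95.62178802490234), (99.8747329711914, 88.89047241210938), 71.60514068603516) 587 13.385743704005188
foot scene ((831.9114990234375, -75.49980163574219), (48.844322204589844, 83.49287414550781), 60.89078140258789) 353 13.251244993983985
top head 706 ((806.6370239257812, -101.71178436279297), (50.4241828918457, 88.20191955566406), 72.01075744628906) [ 762.31957324 -138.53783313  235.62672665] [846.27314088 -74.9633543  302.09784136]
   light 487 ((806.9991455078125, -101.24452209472656), (49.469818115234375, 70.85543823242188), 71.83706665039062) [ 812.9 -103.6  284.7] [ 770.8 -133.3  247.4] [846.3 -75.  302.1]
   dark 136 ((781.0216674804688, -95.14694213867188), (34.47848129272461, 35.506351470947266), 72.42424011230469) [781.2 -96.2 265.2] [ 762.3 -116.9  235.6] [800.3 -76.4 277.8]
scene head 818 ((810.7465209960938, -105.79389190673828), (50.39824295043945, 93.2308349609375), 72.2074966430664) [ 763.45077385 -142.98829872  190.90557133] [860.84880755 -82.56926079 296.05340627]
   light 553 ((810.21240234375, -105.46275329589844), (50.31768035888672, 91.93678283691406), 71.98820495605469) [ 835.2 -114.5  276.5] [ 763.5 -143.   191.2] [859.9 -82.6 296.1]
   dark 141 ((849.8767700195312, -121.22937774658203), (32.88365173339844, 13.2322998046875), 55.01827621459961) [ 849.8 -119.4  237.4] [ 835.  -134.   220.6] [ 857.1 -104.5  252.7]
13.6
```

View pics/cam9.png

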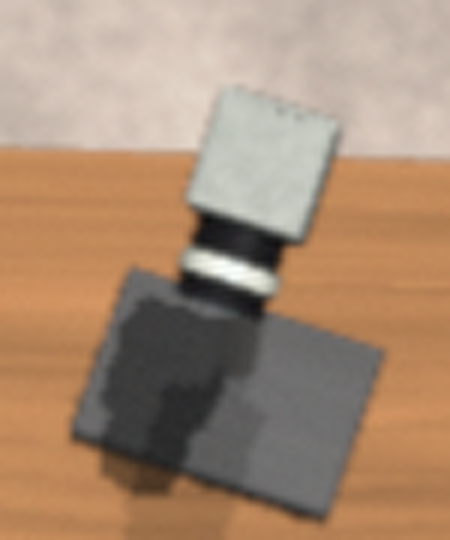

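Run:
```python
from plant import r
import cv2,numpy as np
from h import *
m=r.camera_model("top")
q=np.array([[133,268],[383,350],[322,520],[72,438]])/6.+[310-.4,75-.4]
for z in(12,):
    C=atheight(m,q,z);print(C.round(1),C.mean(0).round(1))
    for i,j in((0,1),(3,2),(3,0),(2,1)):
        w=C[j]-C[i];print(np.degrees(np.arctan2(w[1],w[0])).round(1),np.linalg.norm(w).round(1))
    c=C.mean(0);print("foot line y at x=771:",c[1]-(771-c[0])*np.tan(np.radians(18)))
# housing front-top edge, lens band
W=cloud(m,np.load("pics/top0.npy"));a=cv2.imread("pics/top0.png")
e=np.array([.951,-.309,0]);o=np.array([771,-91,0])
k=(W[...,2]>225)&(abs(W[...,0]-790)<60)&(abs(W[...,1]+100)<50);P=W[k]-o
u=P@e;n=P@[.309,.951,0]
for b in range(-14,80,4):
    t=abs(u-b)<2
    if t.sum(): print(b,t.sum(),"n",np.percentile(n[t],[3,97]).round(1),"zmax",np.percentile(P[t,2],97).round(1),"zridge",np.median(P[t&(abs(n)<5),2]).round(1))
```

```text
[[ 882.7  -61.2   12. ]
 [ 844.5 -181.6   12. ]
 [ 758.4 -153.1   12. ]
 [ 795.7  -34.    12. ]] [ 820.3 -107.5   12. ]
-107.6 126.3
-107.4 124.8
-17.4 91.1
-18.3 90.7
foot line y at x=771: -91.46012171520641
-6 17 n [-10.6  10.3] zmax 265.3 zridge 262.6
-2 27 n [-16.8  12.6] zmax 269.1 zridge 265.1
2 34 n [-16.6  15.5] zmax 271.2 zridge 265.1
6 27 n [-16.1  16.3] zmax 275.2 zridge 268.4
10 26 n [-19.3  18.6] zmax 275.2 zridge 269.5
14 28 n [-18.4  15.7] zmax 272.4 zridge 270.5
18 30 n [-16.5  17.7] zmax 275.6 zridge 272.1
22 30 n [-15.7  18.5] zmax 280.7 zridge 273.2
26 55 n [-21.1  24. ] zmax 282.7 zridge 276.9
30 41 n [-22.2  21.7] zmax 286.5 zridge 279.4
34 40 n [-23.5  25.1] zmax 286.4 zridge 280.7
38 46 n [-23.8  24.1] zmax 289.9 zridge 284.0
42 38 n [-23.7  24.4] zmax 290.4 zridge 285.8
46 35 n [-23.4  22.2] zmax 291.5 zridge 284.6
50 43 n [-23.9  23.7] zmax 292.6 zridge 286.3
54 39 n [-23.2  24.8] zmax 294.8 zridge 288.9
58 38 n [-23.9  22.1] zmax 295.3 zridge 290.4
62 39 n [-21.6  25.2] zmax 295.9 zridge 291.5
66 41 n [-23.3  24.1] zmax 299.6 zridge 292.5
70 25 n [-22.5  24.1] zmax 297.9 zridge 294.7
74 6 n [-22.6  18.1] zmax 292.0 zridge 292.1
```

Request:
drive_tool(rows="1 0 -0.015 0.006 0.04;1 0 -0.04 0.016 0.10;1 0.002 -0.07 0.028 0.17;1 0.002 -0.1 0.04 0.25;1 0.003 -0.13 0.051 0.33;1 0.003 -0.16 0.063 0.41;1 0.004 -0.19 0.075 0.49;1 0.004 -0.22 0.087 0.56;1 0.004 -0.245 0.097 0.62;1 0.004 -0.261 0.103 0.65;1 0.004 -0.269 0.106 0.66;1 0.004 -0.269 0.106 0.66")

```text
t: 14.6
tool_pos: [568.0, -26.3, 349.8]
orientation: [[-0.001, 0.317, 0.948], [0.0, 0.948, -0.317], [-1.0, -0.0, -0.001]]
wrist_force: [0.1, 0.3, -1.6]
finger_gap: 30.4
```

```bash
cat > chk.py <<'E'
from plant import r
from tilt import *
p,d=r.read_camera("wrist");s=r.get_state();m=r.camera_model("wrist")
v,n,e,L=tilt(s,m,p,d);print(v.round(3),n,e,"tilt",np.degrees(np.arctan(-v[2])))
T=s["orientation"];ax=T@np.array([v[2],v[3],1]);ax/=np.linalg.norm(ax)
c=s["tool_pos"]+T@[v[0],v[1],0];tip=c+64*ax
t=np.radians(20);yw=np.radians(-18);h=np.array([np.cos(yw),np.sin(yw),0]);xl=np.cos(t)*h+[0,0,np.sin(t)];yl=np.array([-h[1],h[0],0]);zl=np.cross(xl,yl)
dd=tip-np.array([771,-91,245]);print("tip",tip.round(1),"in lens",[round(float(dd@q),1) for q in(xl,yl,zl)],"angle",np.degrees(np.arccos(ax@xl)).round(2),"heading",np.degrees(np.arctan2(ax[1],ax[0])).round(2))
want=np.array([771,-91,245])-120*xl;print("shift needed tool xyz",(T.T@(want-tip)).round(1))
E
python3 st.py;python3 chk.py; python3 st.py
python3 - <<'E'
from plant import r
import cv2
p,d=r.read_camera("top");cv2.imwrite("pics/top10.png",p[:,:,::-1])
p,d=r.read_camera("scene");cv2.imwrite("pics/scene10.png",p[:,:,::-1])
E
```

```text
14.6 [568.  -26.3 349.8] F [ 0.1  0.3 -1.6] M [ 0.   -0.01  0.02] gap 30.4 yaw_y 71.5 j [ -6.9  19.8  91.5  -0.   68.8 -78.4]
[ 1.57914e+02  6.65000e-01 -3.47000e-01  6.00000e-03] 13115 0.4432206678635653 tilt 19.126711579366066
tip [624.3 -43.2 212.8] in lens [-156.0, 0.1, 22.5] angle 1.01 heading -18.09
shift needed tool xyz [ 8.7  0.2 41.5]
14.65 [566.9 -25.2 349.9] F [-0.3 -0.4 -2.2] M [ 0.02  0.01 -0.  ] gap 30.7 yaw_y 71.57 j [ -6.8  19.7  91.6   0.   68.8 -78.4]
```

View pics/scene10.png

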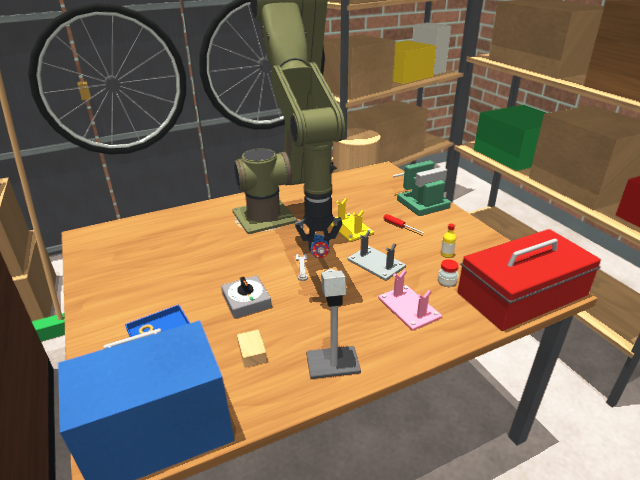

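View pics/top10.png

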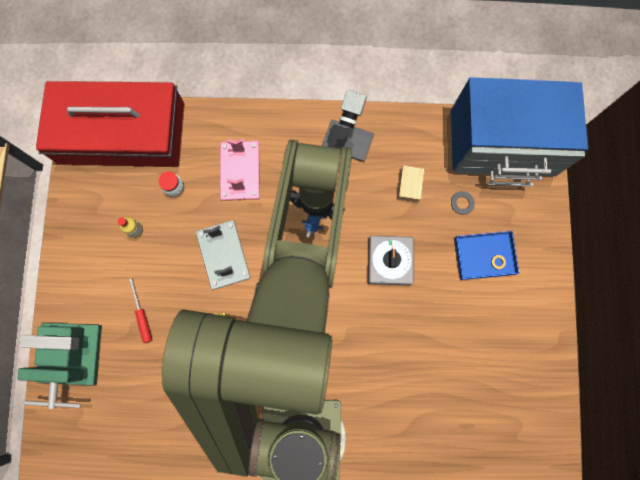

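The hub is held nose-up facing the camera (scene 320,246). The knob pointer is at the green mark (top 391,245) and the other things look unmoved. Final approach.

Request:
drive_tool(rows="1 0.002 0 0.007 0;1 0.004 0 0.016 0;1 0.007 0 0.026 0;1 0.009 0 0.035 0;1 0.009 0 0.040 0;1 0.009 0 0.0415 0;1 0.009 0 0.0415 0;1 0.009 0 0.0415 0;1 0.009 0 0.0415 0")

```text
t: 15.5
tool_pos: [606.2, -38.3, 341.6]
orientation: [[-0.001, 0.316, 0.949], [0.0, 0.949, -0.316], [-1.0, -0.0, -0.001]]
wrist_force: [-0.3, 0.1, -2.4]
finger_gap: 30.0
```

```bash
python3 chk.py; python3 st.py
python3 - <<'E'
from plant import r
import cv2,numpy as np
from h import *
p,d=r.read_camera("top");a=p[:,:,::-1];m=r.camera_model("top");W=cloud(m,d);cv2.imwrite("pics/top11.png",a)
B,G,R=[a[...,i].astype(int) for i in range(3)]
k=(W[...,2]>150)&(W[...,2]<260)&(abs(W[...,0]-620)<110)&(abs(W[...,1]+40)<60)
print("red",W[k&(R>G+60)].mean(0),(k&(R>G+60)).sum())
for n,g in(("hub",182),("hub_tip",204),("lens",245)):
  for c in("top",): 
    x=r.pinpoint(n,c)[:1]
    if x: print(c,n,x[0],atheight(m,x[0]["centre"],g))
p,d=r.read_camera("scene");s=p[:,:,::-1];ms=r.camera_model("scene")
for n,g in(("hub",182),("hub_tip",204),("lens",245)):
    x=r.pinpoint(n,"scene")[:1]
    if x: print("scene",n,x[0],atheight(ms,x[0]["centre"],g))
cv2.imwrite("pics/fin.png",np.hstack([cv2.resize(a[80:240,270:400],(390,480)),cv2.resize(s[200:360,260:390],(390,480))]))
E
```

```text
[ 1.5793e+02  6.5300e-01 -3.4600e-01  7.0000e-03] 13134 0.42904302938881494 tilt 19.08449706251988
tip [663.8 -56.3 204.7] in lens [-119.7, -0.1, 0.7] angle 0.95 heading -18.03
shift needed tool xyz [ 0.7  0.1 -0.1]
15.55 [606.1 -38.2 341.7] F [-0.1 -0.7 -1.8] M [-0.02  0.04 -0.03] gap 30.3 yaw_y 71.57 j [ -7.6  23.1  87.3   0.   69.7 -79.2]
red [nan nan nan] 0
top hub {'centre': [320.7, 197.2], 'score': 0.74} [[605.91525399 -34.64676925 182.        ]]
top hub_tip {'centre': [174.8, 188.2], 'score': 0.64} [[613.66330925 324.47887959 204.        ]]
top lens {'centre': [346.2, 125.6], 'score': 0.73} [[771.29678466 -92.02759043 245.        ]]
scene hub {'centre': [319.4, 256.2], 'score': 0.79} [[599.58061252 -37.78640253 182.        ]]
scene hub_tip {'centre': [322.9, 263.4], 'score': 0.76} [[663.61592296 -57.93800041 204.        ]]
scene lens {'centre': [329.4, 274.1], 'score': 0.56} [[763.71632799 -88.86674175 245.        ]]<stdin>:7: RuntimeWarning: Mean of empty slice.
  ret = um.true_divide(
```

View pics/fin.png

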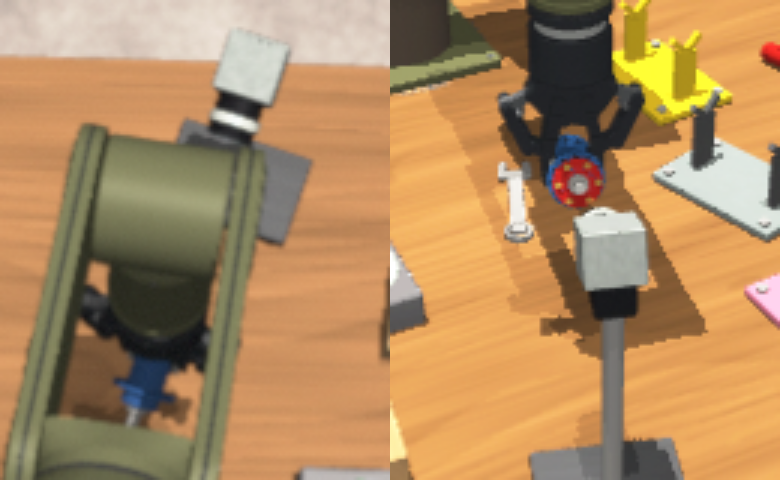

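The final crops show the hub red end to the lens and in line with the camera head, touching nothing. All estimates agree within a few millimetres, so I'm handing in.

```bash
python3 - <<'E'
from plant import r
print(r.sign_off())
E
python3 st.py
```

```text
the job is handed in; nothing more can be done
None
the job is handed in; nothing more can be done
```

The job is handed in at about 16 s of the 51 s allowed, with the hub held in front of the inspection camera. No verdict was reported.

- **Knob:** I turned it anticlockwise to its zero stop and let go. The green mark sits about 4–6° past where the pointer stopped. To check, I gripped it again and pushed with 2.5 N m. It did not move, and the bar lies along the box's x axis, so I took that as the hard stop.
- **Hub tilt:** The arm only allows turning about the vertical finger axis. After lifting the hub clear, I tipped it in the fingers by pressing its red axle end into the stand's near notch, then tightened the grip to 60 N.
- **Final position:** The last measurement, from the wrist camera's depth picture, put the red-end tip at (-119.7, -0.1, 0.7) mm in the lens frame. The axle was 1° off the line of sight.
- **Grip and surroundings:** The fingers were closed on the barrel and the hub was hanging free. The other bench things looked unmoved in the pictures.

**Checks that disagreed:**
- The scene camera put the tip within 2 mm of my figure and the lens about 8 mm nearer the robot. The top camera agreed on the lens to 1 mm.
- The top camera's report of the tip was a false detection, on the grease jar, because the arm hid the real tip. I disregarded it.

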